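Brush out the exhaust side of a compressor cylinder

ROBOT

A 6-joint arm with a two-finger parallel gripper is mounted at the origin on a cart in front of the work surface, level with it; the furniture and walls round the work are solid. World frame = base frame: x ahead of the robot, y to its left, z up, the work surface at z = 0. Lengths are in m, angles in rad, forces in N, time in s.
With the tool pointing down it reaches from about 0.3 to 0.875 m from the base axis. Payload 6.4 kg.
Tool frame: the origin (TCP) lies on the front face of the gripper's body, between the roots of the fingers; the fingertips stand 73 mm ahead of it and the grasp point (between the pads) lies ctrl.pinch_z ahead of it (ctrl.pinch_z is the distance from the TCP to the grasp point, in m); z points along the fingers, x is the direction in which the jaws open and shut, and the axes are right-handed (so a half turn about z gives the same grasp; the last joint's range is limited). The gripper opens to 85 mm and grips with 20 to 120 N. Pads are 22 mm wide; open, the fingers measure 114 mm over their backs; the gripper's body (76 mm by 85 mm) begins 54 mm behind the grasp point. The pads swing forward as they close: fully open they stand 13 mm farther back than shut.
Start: joints at [-1.502, 0.181, 1.607, -0, 1.354, -0.206], TCP at [0.156, -0.553, 0.304] pointing down, gripper open.
Joint ranges: [-2.99, 2.99], [-0.89, 2.07], [0.3, 2.58], [-1.14, 4.28], [0, 2.63], [-3.12, 3.12]. Speed limits (rad/s): [2.57, 2.57, 3.01, 3.14, 3.14, 3.14].

INTERFACE

Orientations are given as a unit quaternion [w, x, y, z].
In Python, from bench import ctrl gives the robot as it stands.
- The arm moves only by the tool move_arm, never from a script. Its argument "rows" is text: rows parted by semicolons, each of 7 numbers parted by spaces: the shift along the tool's x, y, z in cm, then the turn, a rotation vector about the tool's x, y, z in degrees, then the opening, from 0 (shut) to 1 (fully open). In form: x y z rx ry rz grip; .... A call has 1 to 20 rows; each row shifts and turns the commanded pose from where the row before left it, along the tool's axes as they then stand; what a row does not reach is not made up. A row lasts 1/10 s, in which the tool goes at most 50 mm and 8.59 degrees, less where a joint would pass 70% of its speed; a pose out of reach is approached as far as the arm can. A call with a gripper value outside its range is refused whole. The fingers move at their own pace and stop on an object; the grip force is fixed at half the most. Time passes only in rows, so rows that do not move let the fingers close. It gives the time, the measured TCP pose, the force and the opening at its end, in the units of the state.
- ctrl.get_obs(): the state, without advancing time (a new reading comes with each control period).
- ctrl.camera(name): name is "scene" or "side" or "wrist"; returns a dict with "color" (400x640x3 uint8, blue, green, red), "fx", "fy", "cx", "cy" (pixels), "rvec" (rotation vector, rad) and "tvec" (3), from world to camera coordinates, as OpenCV has them. Camera axes: x right, y down, z forward; pixel columns grow to the right and rows downward; lengths in m; the calibration is good to about 2 mm. A picture is of the moment at which its call begins. There is no depth.
- ctrl.hand_in(): hands the job in, once; it reports no verdict.
Trained networks look in the newest picture that a camera, given by its name, has taken for a name from the list of things; names that differ only in an ending like _2 or _b are one class to them, and where a whole thing is asked for, a point or a joint stands for the part that bears it (a point fixed in the world has none). Each returns a list of dicts, best first, with "confidence" (0 to 1); they miss things now and then, are a little off and sometimes report something else, mostly with a low value. They report only what shows in the picture. A call takes as long as a camera call.
- ctrl.look_for(camera, query): "bbox" ([left, top, right, bottom] in pixels, round what is visible of it).
- ctrl.trace(camera, query): "region" (400x640 bool, what is visible of it) and "bbox" ([left, top, right, bottom] in pixels, round what is visible of it).
The state is a dict: "time_s": time; "q": joint angles; "dq": joint speeds; "joint_efforts": joint torques, N m; "eef_pos": TCP position; "eef_rot": TCP orientation; "wrist_force": force on the tool from outside, world axes, zero at the start; "torque": the same for the moment, N m; "opening": opening from 0.0 (shut) to 1.0 (fully open).
Only numpy, scipy, OpenCV 4.12 (cv2) and the standard library are available. Lean on these libraries where they do the work, as an engineer would, in place of code of your own. Each camera call takes 0.05 s, during which the arm holds its last target.

TASK

Take the thick bore brush off the bar and feel your way down the open cylinder until its nose meets the piston. Then, with the brush upright and its bristles pressed lightly against the bore wall on the exhaust-flange side, stroke up until about half of the bristles show above the mouth, down to the piston again and once more up; do not push the piston down. Hang the brush back on the bar by its hook, and leave the thin brush hanging there.

Things in the scene. Friction and masses are not known exactly. Their poses are not given: they have to be found in the camera images.
- brush: thick wire bore brush (0.16 kg) hanging upright on the bar. Origin: centre of the rubber nose (14 mm wide) at its lower end; z up. Nose 0-9 mm, brass bristles 38 mm in diameter 9-58 mm, ferrule, then a 12 mm wide steel strip that bends into a hook (up on the -x side, over the bar, down on the +x side); on top of the hook, above the bar, stands a flat wooden handle, 158-218 mm.
- brush_grip (a point): where to take the thick brush: its handle, 186 mm above the nose on its axis, from above. The handle is 16 mm thick along the brush's y and 24 mm wide along its x; its top is 32 mm above this point.
- hook_seat (a point): inner top of the thick brush's hook, 146 mm above the nose on the brush axis; rests on top of the bar. The hook's free lip ends 20 mm lower, on the +x side (at x = +16 mm); the gap of the hook is 16 mm. To unhook, lift 24 to 35 mm, then draw towards the brush's -x; hang it up the same way back.
- slim_brush: thin brush hanging on the same bar 104 mm away (origin at its nose), same length, handle and hook, but its bristles are only 16 mm in diameter. Not to be used. The two may hang either way round.
- bar_stand: fixed stand of the bar. Origin: centre of the underside of its foot plate (70 x 215 x 8 mm), straight below the bar; z up, y along the bar, -x towards the robot's side. Posts (16 mm in diameter) at y = -100 and +100 mm.
- bar_mid (a point): middle of the bar's axis, 190 mm above the worktop; the bar is 12 mm in diameter and runs along y, free between y = -87 and +87 mm; axes as the stand's
- cylinder: fixed finned aluminium compressor cylinder, head off, open at the top, about 110 mm across, 100 mm high. Origin: centre of its underside, z up along the bore. The exhaust flange is on its -x side (out to 70 mm, 60 mm up). Four studs stand 11 mm above the top face, 46 mm from the axis.
- bore_mouth (a point): centre of the bore's mouth, 100 mm above the worktop; axes as the cylinder's (-x towards the exhaust flange). The bore is smooth, 76 mm in diameter. In it stands a piston, its flat crown somewhere 50 to 78 mm below the mouth: where, must be felt. It yields if pushed with more than about 15 N.

How it is judged:
On the way, in this order (a step that is already met when the one before it is completed fails the run):
1. the brush's nose has come down in the bore onto the piston (contact force between brush_nose and piston_crown above 0.8 N), for 0.05 s.
2. bristles pressed on the exhaust-side wall, brush upright, drawn up until about half of the bristles show (contact force between brush_bristles and cylinder above 0.8 N and x of brush in the frame of bore_mouth below -0.012 m and angle between brush's own z axis and vertical below 0.2 rad and z of brush in the frame of bore_mouth between -0.042 and -0.01 m), for 0.05 s.
3. still pressed on that wall, brush upright, down to the piston again (nose within about 7 mm of its crown, whose middle plane is 6 mm below its face) (contact force between brush_bristles and cylinder above 0.8 N and x of brush in the frame of bore_mouth below -0.012 m and angle between brush's own z axis and vertical below 0.2 rad and z of piston_crown in the frame of brush above -0.013 m), for 0.05 s.
4. still pressed on that wall, brush upright, up once more (all of step 2), for 0.05 s.
At the end, for the whole second after the job is handed in: The thick brush hangs by its hook on the bar between the posts: hook seat within 8 mm sideways of the bar's axis and 2 to 10 mm above it, brush within 0.2 rad of upright and at rest (under 0.05 m/s); the thin brush still hangs on the bar, nose over 30 mm high, within 0.3 rad of upright (x of hook_seat in the frame of bar_mid between -0.008 and 0.008 m and z of hook_seat in the frame of bar_mid between 0.002 and 0.01 m and y of hook_seat in the frame of bar_mid between -0.09 and 0.09 m and angle between brush's own z axis and vertical below 0.2 rad and linear speed of brush below 0.05 m/s and contact force between brush and bar_stand above 0.5 N and angle between slim_brush's own z axis and vertical below 0.3 rad and height (world z) of slim_brush above 0.03 m); the robot touches nothing.
It fails at once if the piston is pushed more than 6 mm from where it stood (distance of piston_crown from where it was at the start of the episode above 0.006 m).
It fails at once if the bristles are pressed on the cylinder with more than 30 N (contact force between brush_bristles and cylinder above 30 N).
It fails at once if the thin brush is knocked off the bar (height (world z) of slim_brush below 0.025 m).
It also fails if it takes over 67 s, if anything falls off the work surface, if the arm or the gripper's body presses on something with over 40 N, if the wrist force passes 120 N, or if a joint passes its speed limit or range.

## Working session

There is one attempt and no reset: what is moved stays moved. The work goes in short steps, Python scripts to look and compute and a tool call to move; the robot and the scene stay as the last step left them, time stands still between calls to the robot, and variables do not carry over. Pictures are saved under pics/ and viewed, and the job is handed in when it is done.

Besides the shell and the picture viewer there is one more tool, called as name(argument=value, ...) on one line, values as JSON. move_arm: Moves the arm, as the interface text tells. Its arguments: {"type":"object","properties":{"rows":{"type":"string"}},"required":["rows"]}

```bash
mkdir -p pics; ls; cat > h.py <<'E'
import numpy as np, cv2
from bench import ctrl
def cam(n,save=None):
    c=ctrl.camera(n)
    if save: cv2.imwrite('pics/'+save,c['color'])
    return c
def KRt(c):
    K=np.array([[c['fx'],0,c['cx']],[0,c['fy'],c['cy']],[0,0,1.]])
    R=cv2.Rodrigues(np.array(c['rvec'],float))[0]
    return K,R,np.array(c['tvec'],float).ravel()
def proj(c,P):
    K,R,t=KRt(c); p=(R@np.atleast_2d(P).T).T+t; p=p@K.T; return p[:,:2]/p[:,2:]
def ray(c,uv):
    K,R,t=KRt(c); d=R.T@np.linalg.inv(K)@np.array([uv[0],uv[1],1.]); return -R.T@t, d/np.linalg.norm(d)
def onplane(c,uv,z):
    o,d=ray(c,uv); return o+d*(z-o[2])/d[2]
def tri(obs):
    A=np.zeros((3,3));b=np.zeros(3)
    for c,uv in obs:
        o,d=ray(c,uv);M=np.eye(3)-np.outer(d,d);A+=M;b+=M@o
    return np.linalg.solve(A,b)
E
python3 - <<'E'
from h import *
print(ctrl.pinch_z)
o=ctrl.get_obs();print(o)
for n in ['scene','side','wrist']:
    c=cam(n,n+'0.png')
    o,d=ray(c,(320,200));print(n,c['fx'],o.round(3),d.round(3))
    for q in ['brush','slim_brush','bar_stand','cylinder','brush_grip']:
        print(n,q,[(np.round(x['bbox']).tolist(),round(x['confidence'],2)) for x in ctrl.look_for(n,q)][:3])
E
```

```text
pics
0.0539
{'time_s': 0.0, 'q': array([-1.50233184e+00,  1.81543607e-01,  1.60799812e+00,  2.96041537e-05,
        1.35378222e+00, -2.06289418e-01]), 'dq': array([ 1.26513313e-03,  7.78098906e-06,  5.32943213e-04,  3.42537118e-04,
       -3.04218943e-04, -7.85959692e-04]), 'joint_efforts': array([ 2.99312174e-03, -4.44864571e+01, -3.51342845e+01, -3.96425446e-05,
        8.89864663e-03,  1.42687756e-05]), 'eef_pos': array([ 0.1560038 , -0.55299868,  0.30298737]), 'eef_rot': array([-6.62292295e-04,  7.97277544e-01, -6.03612266e-01, -5.57605763e-04]), 'wrist_force': array([ 0.06037114, -1.13365728,  0.10056302]), 'torque': array([-0.00043609,  0.03093154, -0.01706452]), 'opening': 1.0070298087779008}
scene 432.67757095701006 [ 0.275 -0.547  0.793] [ 0.352  0.56  -0.75 ]
scene brush [([301.0, 125.0, 320.0, 202.0], 0.81)]
scene slim_brush [([335.0, 154.0, 351.0, 237.0], 0.87), ([276.0, 264.0, 336.0, 341.0], 0.66)]
scene bar_stand [([285.0, 135.0, 365.0, 266.0], 0.65), ([304.0, 124.0, 319.0, 203.0], 0.39)]
scene cylinder [([273.0, 265.0, 335.0, 343.0], 0.75)]
scene brush_grip [([302.0, 123.0, 318.0, 203.0], 0.74)]
side 394.44646143823377 [0.638 0.308 0.901] [-0.093 -0.44  -0.893]
side brush [([300.0, 212.0, 318.0, 258.0], 0.6)]
side slim_brush [([290.0, 166.0, 300.0, 213.0], 0.81)]
side bar_stand [([284.0, 160.0, 333.0, 285.0], 0.9)]
side cylinder [([323.0, 135.0, 370.0, 193.0], 0.81), ([300.0, 212.0, 318.0, 259.0], 0.21)]
side brush_grip [([300.0, 211.0, 312.0, 257.0], 0.75)]
wrist 326.0357278467511 [ 0.225 -0.534  0.375] [-0.279 -0.087 -0.956]
wrist brush []
wrist slim_brush []
wrist bar_stand []
wrist cylinder []
wrist brush_grip []
```

```bash
python3 - <<'E'
import cv2
a=cv2.imread('pics/scene0.png')[110:350,240:400];b=cv2.imread('pics/side0.png')[120:300,260:400]
cv2.imwrite('pics/sc.png',cv2.resize(a,None,fx=2.5,fy=2.5,interpolation=2)); cv2.imwrite('pics/sd.png',cv2.resize(b,None,fx=3.3,fy=3.3,interpolation=2))
E
```

```text
(no output)
```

View pics/scene0.png

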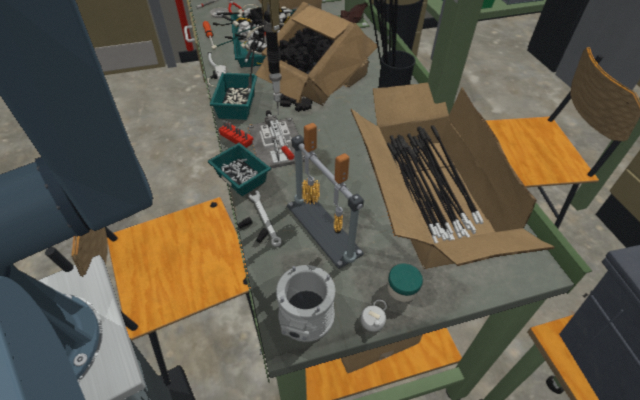

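View pics/side0.png

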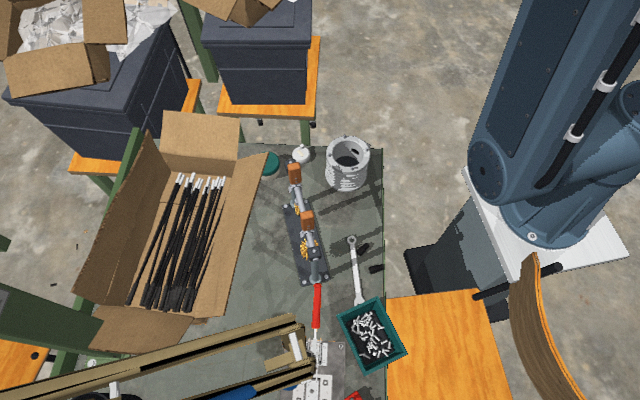

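```bash
true
```

```text
(no output)
```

View pics/sc.png

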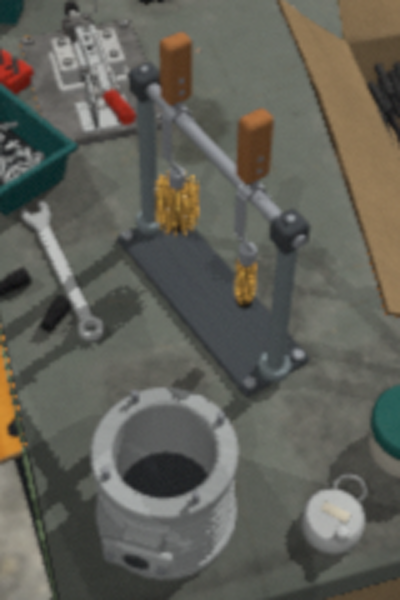

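View pics/sd.png

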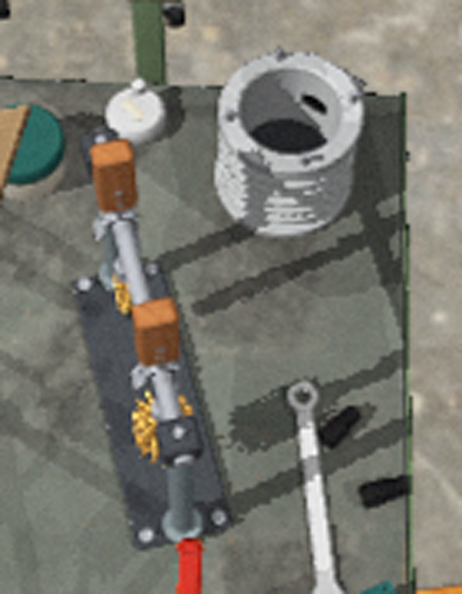

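```bash
cat >> h.py <<'E'
S=lambda u,v:(u/2.5+240,v/2.5+110)
D=lambda u,v:(u/3.3+260,v/3.3+120)
E
python3 - <<'E'
from h import *
s=cam('scene');d=cam('side')
print(s['cx'],s['cy'],KRt(s)[1].round(2))
def f(n,a,b,z):
    print(n,tri([(s,S(*a)),(d,D(*b))]).round(4),onplane(s,S(*a),z).round(4),onplane(d,D(*b),z).round(4))
f('cyl',(165,453),(291,113),.1)
f('barA',(145,78),(182,437),.19)
f('barB',(290,230),(100,140),.19)
f('thick',(177,42),(153,318),.268)
f('slim',(256,120),(110,158),.268)
f('thickbase',(177,100),(160,360),.208)
f('port',(135,560),(315,103),.06)
E
```

```text
319.1517849671899 199.7263573036445 [[ 0.85 -0.52  0.01]
 [-0.38 -0.64 -0.66]
 [ 0.35  0.56 -0.75]]
cyl [ 0.4634 -0.199   0.0927] [ 0.4644 -0.2038  0.1   ] [ 0.4622 -0.1931  0.1   ]
barA [0.5986 0.0648 0.1939] [0.6039 0.0677 0.19  ] [0.5954 0.0649 0.19  ]
barB [ 0.6081 -0.139   0.1956] [ 0.6124 -0.1355  0.19  ] [ 0.6069 -0.1419  0.19  ]
thick [0.6039 0.0192 0.2618] [0.6026 0.0118 0.268 ] [0.6018 0.0232 0.268 ]
slim [ 0.6085 -0.0848  0.2614] [ 0.6067 -0.091   0.268 ] [ 0.6067 -0.0795  0.268 ]
thickbase [0.6025 0.0192 0.2026] [0.603 0.013 0.208] [0.5996 0.023  0.208 ]
port [ 0.423  -0.2378  0.0343] [ 0.4143 -0.2468  0.06  ] [ 0.4332 -0.2232  0.06  ]
```

```bash
cat >> h.py <<'E'
from scipy.spatial.transform import Rotation as Ro
def pose():
    o=ctrl.get_obs();q=o['eef_rot'];return np.array(o['eef_pos']),Ro.from_quat([q[1],q[2],q[3],q[0]])
def downrot(yaw):  # tool x at yaw, z down
    x=np.array([np.cos(yaw),np.sin(yaw),0]);z=np.array([0,0,-1.]);return Ro.from_matrix(np.stack([x,np.cross(z,x),z],1))
def togo(P,yaw,first='shift'):
    p,R=pose();T=downrot(yaw)
    rv=np.degrees((R.inv()*T).as_rotvec())
    print('pos',p.round(4),'yaw',np.degrees(np.arctan2(*R.as_matrix()[1::-1,0])).round(2),'tilt',np.degrees(np.arccos(-R.as_matrix()[2,2])).round(2))
    print('shift in current tool cm',(R.inv().apply(np.array(P)-p)*100).round(2),'turn deg',rv.round(2),'| shift in target axes',(T.inv().apply(np.array(P)-p)*100).round(2))
E
python3 - <<'E'
from h import *
togo((.55,-.12,.45),np.radians(-87))
E
```

```text
pos [ 0.156  -0.5535  0.3039] yaw -74.25 tilt 0.0
shift in current tool cm [-31.03 -49.68 -14.61] turn deg [ 0.   -0.   12.75] | shift in target axes [-41.22 -41.61 -14.61]
```

move_arm(rows="0 0 -3.6 0 0 4.25 1; 0 0 -3.6 0 0 4.25 1; 0 0 -3.7 0 0 4.25 1; -2.6 -2.6 -3.7 0 0 0 1; -2.6 -2.6 0 0 0 0 1; -2.6 -2.6 0 0 0 0 1; -2.6 -2.6 0 0 0 0 1; -2.6 -2.6 0 0 0 0 1; -2.6 -2.6 0 0 0 0 1; -2.6 -2.6 0 0 0 0 1; -2.6 -2.6 0 0 0 0 1; -2.6 -2.6 0 0 0 0 1; -2.6 -2.6 0 0 0 0 1; -2.6 -2.6 0 0 0 0 1; -2.6 -2.6 0 0 0 0 1; -2.6 -2.6 0 0 0 0 1; -2.6 -2.6 0 0 0 0 1; -2.6 -2.6 0 0 0 0 1; -2.6 -2.6 0 0 0 0 1; -2.2 -2.6 0 0 0 0 1")

```text
time_s: 3.0
eef_pos: [0.5744, -0.0924, 0.4485]
eef_rot: [-0.0, 0.726, -0.688, 0.0]
wrist_force: [-0.0, -1.4, 0.4]
opening: 0.999
```

```bash
python3 - <<'E'
from h import *
togo((.55,-.12,.45),np.radians(-87))
c=cam('wrist','w1.png')
for q in ['brush','slim_brush','bar_stand','cylinder']:
    print(q,[(np.round(x['bbox']).tolist(),round(x['confidence'],2)) for x in ctrl.look_for('wrist',q)][:3])
E
```

```text
pos [ 0.5744 -0.0924  0.4485] yaw -86.97 tilt 0.02
shift in current tool cm [ 2.62  2.58 -0.15] turn deg [-0.02 -0.    0.03] | shift in target axes [ 2.63  2.58 -0.15]
brush [([168.0, 117.0, 255.0, 164.0], 0.63)]
slim_brush [([304.0, 124.0, 325.0, 170.0], 0.68)]
bar_stand [([142.0, 106.0, 375.0, 156.0], 0.65)]
cylinder [([345.0, 188.0, 425.0, 277.0], 0.69)]
```

View pics/w1.png

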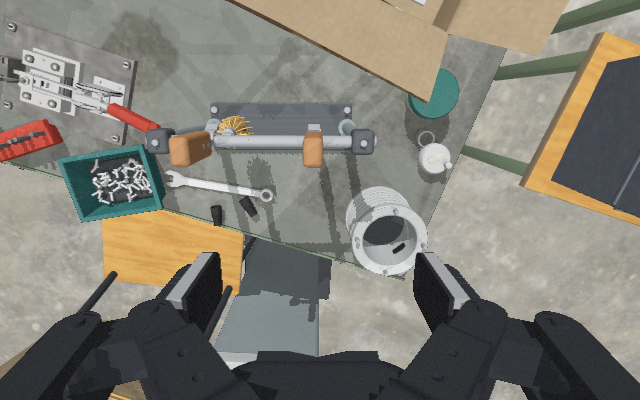

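```bash
python3 - <<'E'
import cv2
w=cv2.imread('pics/w1.png')
cv2.imwrite('pics/wc.png',cv2.resize(w[175:290,330:450],None,fx=5,fy=5,interpolation=2)); cv2.imwrite('pics/wb.png',cv2.resize(w[90:180,135:385],None,fx=3.2,fy=3.2,interpolation=2))
E
```

```text
(no output)
```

View pics/wc.png

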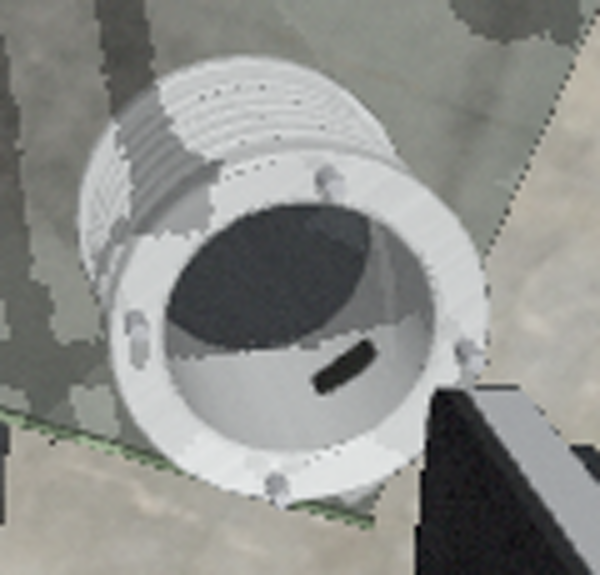

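View pics/wb.png

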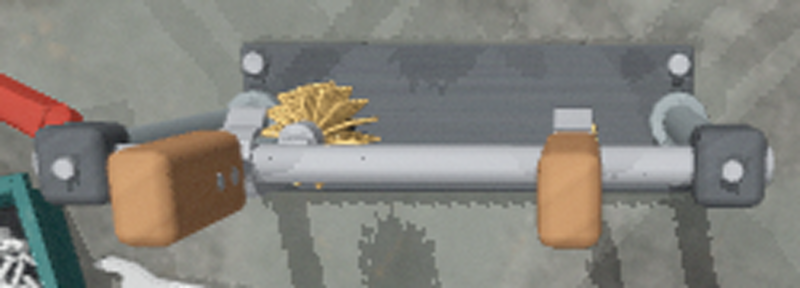

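```bash
cat >> h.py <<'E'
W=lambda u,v:(u/5+330-.4,v/5+175-.4)
B=lambda u,v:(u/3.2+135-.3,v/3.2+90-.3)
def circ(P):
    P=np.array(P);A=np.c_[2*P[:,:2],np.ones(len(P))];s=np.linalg.lstsq(A,(P[:,:2]**2).sum(1),rcond=None)[0];return s[:2],np.sqrt(s[2]+s[:2]@s[:2])
E
python3 - <<'E'
from h import *
w=cam('wrist');s=cam('scene')
st=[onplane(w,W(*p),.111) for p in [(328,172),(470,345),(277,480),(135,318)]]
st=np.array(st);print(st.round(4),st.mean(0))
c=st.mean(0)[:2]
for p in st: print(np.linalg.norm(p[:2]-c).round(4),np.degrees(np.arctan2(*(p[:2]-c)[::-1])).round(1))
rim=[onplane(w,W(*p),.1) for p in [(165,310),(435,315),(300,203),(305,450),(200,405),(400,405),(400,238),(210,238)]]
print(circ(rim))
out=[onplane(w,W(*p),.1) for p in [(110,320),(180,460),(490,300),(300,152),(430,190)]]
print(circ(out))
# port: on bore wall: solve intersection with cylinder r=.038
o,d=ray(w,W(345,367));cc=circ(rim)[0]
a=d[:2]@d[:2];b=2*(o[:2]-cc)@d[:2];k=(o[:2]-cc)@(o[:2]-cc)-.038**2
t=(-b+np.sqrt(b*b-4*a*k))/2/a;P=o+t*d;print('port',P,np.degrees(np.arctan2(*(P[:2]-cc)[::-1])))
def f(n,a,z):print(n,onplane(w,B(*a),z).round(4))
f('barL',(255,160),.196);f('barR',(690,163),.196)
f('slim handle top',(568,240),.268);f('thick top',(142,240),.268)
f('post bolt L',(64,168),.205);f('R',(732,170),.205)
for a in [(255,62),(680,64)]: f('footbolt',a,.01)
# corners of thick handle top in scene
E
```

```text
[[ 0.5134 -0.2006  0.111 ]
 [ 0.4659 -0.2453  0.111 ]
 [ 0.4222 -0.1973  0.111 ]
 [ 0.4691 -0.1534  0.111 ]] [ 0.46765033 -0.19917185  0.111     ]
0.0458 -1.8
0.0462 -92.1
0.0455 177.7
0.0458 88.2
(array([ 0.46368681, -0.20150262]), np.float64(0.03746668954436795))
(array([ 0.46359655, -0.20140495]), np.float64(0.052435402872210206))
port [ 0.43516343 -0.22661072  0.06217577] -138.6437013660805
barL [0.6029 0.0082 0.196 ]
barR [ 0.609  -0.1251  0.196 ]
slim handle top [ 0.597  -0.0893  0.268 ]
thick top [0.5915 0.0144 0.268 ]
post bolt L [0.5987 0.0626 0.205 ]
R [ 0.6086 -0.1369  0.205 ]
footbolt [0.6245 0.0634 0.01  ]
footbolt [ 0.6341 -0.1365  0.01  ]
```

```bash
python3 - <<'E'
from h import *
w=cam('wrist')
def f(n,a,z):print(n,onplane(w,B(*a),z).round(4))
f('slim handle top',(568,197),.268);f('thick top',(145,197),.268)
for y0,n in((-0.088,'slim'),(0.0155,'thick')):
  x0=.6037-.0496*(y0+.0372)
  ux=np.array([np.cos(np.radians(2.84)),np.sin(np.radians(2.84)),0]);uy=np.array([-ux[1],ux[0],0])
  P=[np.array([x0,y0,z])+sx*.012*ux+sy*.008*uy for z in(.268,.208) for sx,sy in((1,1),(1,-1),(-1,-1),(-1,1))]
  for cn,c in(('wrist',w),('scene',cam('scene')),('side',cam('side'))):
    img=c['color']
    p=np.round(proj(c,P)).astype(int)
    cv2.polylines(img,[p[:4]],True,(255,0,0),1);cv2.polylines(img,[p[4:]],True,(0,255,0),1)
    cv2.imwrite('pics/o_'+n+cn+'.png',img)
def crop(n,a):
  y0,y1,x0,x1=a; return cv2.resize(cv2.imread('pics/'+n)[y0:y1,x0:x1],(390,290),interpolation=0)
t=crop('o_thickwrist.png',(110,170,165,245)),crop('o_slimwrist.png',(110,170,275,355))
b=crop('o_thickscene.png',(115,175,275,355)),crop('o_thickside.png',(195,255,265,345))
cv2.imwrite('pics/o.png',np.vstack([np.hstack(t),np.hstack(b)]))
E
```

```text
slim handle top [ 0.6072 -0.0895  0.268 ]
thick top [0.602  0.0124 0.268 ]
```

View pics/o.png

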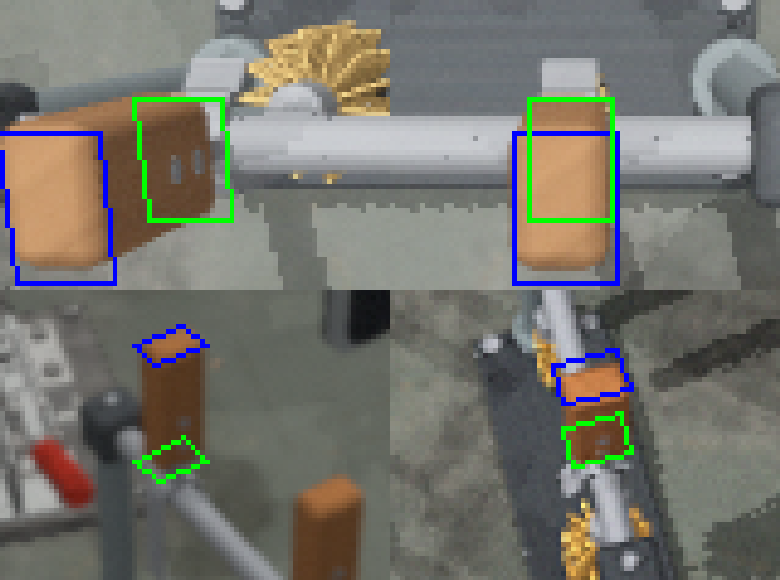

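```bash
python3 - <<'E'
from h import *
togo((.6025,.0165,.290),np.radians(-87.2))
E
```

```text
pos [ 0.5732 -0.0947  0.4486] yaw -87.07 tilt 0.02
shift in current tool cm [-10.95  -3.49  15.86] turn deg [-0.02 -0.01  0.13] | shift in target axes [-10.96  -3.47  15.86]
```

move_arm(rows="-2.2 -0.7 1.5 0 0 0 0.4; -2.2 -0.7 1.5 0 0 0 0.4; -2.2 -0.7 1.5 0 0 0 0.4; -2.2 -0.7 1.5 0 0 0 0.4; -2.1 -0.7 1.0 0 0 0 0.4; 0 0 0 0 0 0 0.4; 0 0 0 0 0 0 0.4")

```text
time_s: 4.3
eef_pos: [0.6027, 0.0165, 0.3784]
eef_rot: [0.0, 0.726, -0.688, -0.0]
wrist_force: [0.5, -0.4, -0.3]
opening: 0.402
```

```bash
python3 - <<'E'
from h import *
togo((.6025,.0165,.290),np.radians(-87.2)); print(ctrl.get_obs()['opening'])
cam('wrist','w2.png')
E
```

```text
pos [0.6027 0.0165 0.3784] yaw -86.96 tilt 0.03
shift in current tool cm [-0.    0.02  8.84] turn deg [ 0.02 -0.02  0.24] | shift in target axes [-0.    0.02  8.84]
0.40217225185474276
```

View pics/w2.png

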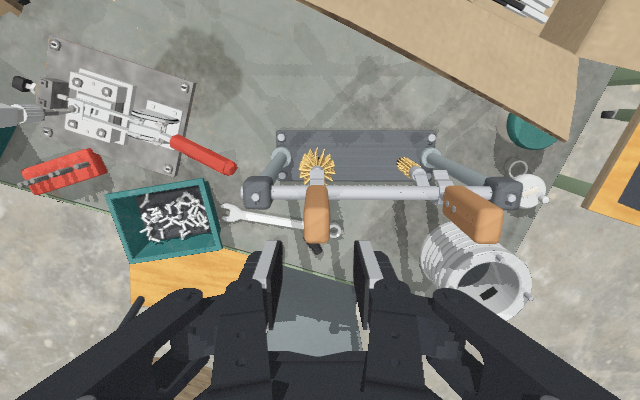

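move_arm(rows="0 0 2 0 0 0 0.4; 0 0 2 0 0 0 0.4; 0 0 2 0 0 0 0.4; 0 0 1.5 0 0 0 0.4; 0 0 1.3 0 0 0 0.4; 0 0 0 0 0 0 0.4; 0 0 0 0 0 0 0; 0 0 0 0 0 0 0; 0 0 0 0 0 0 0; 0 0 0 0 0 0 0; 0 0 0 0 0 0 0")

```text
time_s: 5.45
eef_pos: [0.6032, 0.0166, 0.2913]
eef_rot: [-0.0, 0.725, -0.688, 0.001]
wrist_force: [0.9, -0.1, 3.0]
opening: 0.177
```

```bash
python3 - <<'E'
from h import *
togo((.6025,.0165,.290),np.radians(-87.2)); o=ctrl.get_obs();print(o['opening'],o['wrist_force'],o['torque'])
a=cam('scene')['color'][100:280,230:410];b=cam('side')['color'][120:300,250:430]
cv2.imwrite('pics/g1.png',cv2.resize(np.hstack([a,b]),None,fx=2.2,fy=2.2,interpolation=2))
E
```

```text
pos [0.6032 0.0166 0.2913] yaw -87.0 tilt 0.1
shift in current tool cm [0.   0.07 0.13] turn deg [-0.1  -0.03  0.2 ] | shift in target axes [0.   0.07 0.13]
0.17701678186128328 [ 0.91727006 -0.06769555  3.02467183] [-0.04567968 -0.06538699 -0.05632328]
```

View pics/g1.png

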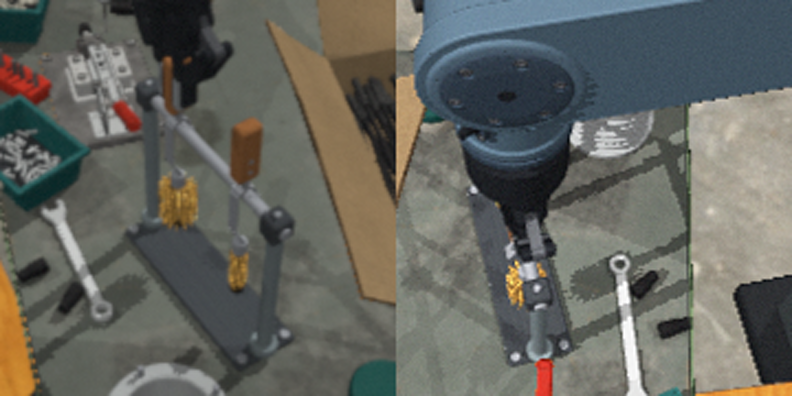

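move_arm(rows="0 0 -0.6 0 0 0 0; 0 0 -0.8 0 0 0 0; 0 0 -0.8 0 0 0 0; 0 0 -0.8 0 0 0 0; 0 0 0 0 0 0 0; 0 0 0 0 0 0 0")

```text
time_s: 6.15
eef_pos: [0.6029, 0.0166, 0.3207]
eef_rot: [-0.0, 0.725, -0.688, 0.0]
wrist_force: [-0.1, 0.2, -2.4]
opening: 0.179
```

```bash
python3 - <<'E'
from h import *
o=ctrl.get_obs();print(o['eef_pos'],o['opening'],o['wrist_force'],o['torque'])
a=cam('scene')['color'][100:280,230:410];b=cam('side')['color'][120:300,250:430]
cv2.imwrite('pics/g2.png',cv2.resize(np.hstack([a,b]),None,fx=2.2,fy=2.2,interpolation=2))
E
```

```text
[0.60286093 0.01659561 0.32066785] 0.17882262388151302 [-0.12111951  0.2088175  -2.40413836] [ 0.01314644 -0.0122673  -0.02626463]
```

View pics/g2.png

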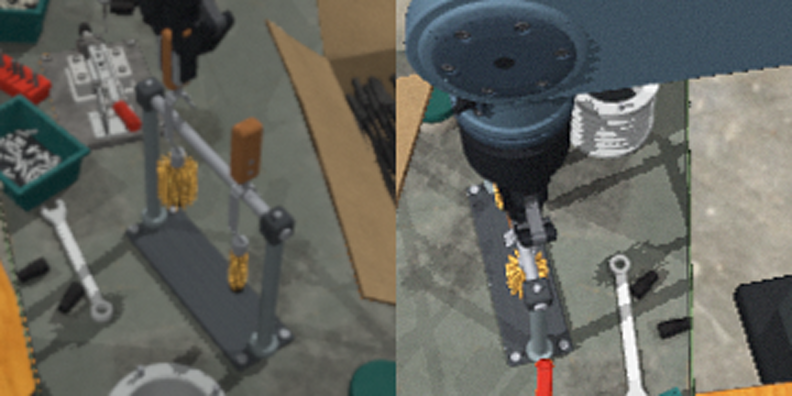

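move_arm(rows="0 0.6 0 0 0 0 0; 0 1 0 0 0 0 0; 0 1.2 0 0 0 0 0; 0 1.5 0 0 0 0 0; 0 2 0 0 0 0 0; 0 2 0 0 0 0 0; 0 1 -1.5 0 0 0 0; 0 0 -3 0 0 0 0; 0 0 -3 0 0 0 0; 0 0 -1.5 0 0 0 0; 0 0 0 0 0 0 0")

```text
time_s: 7.35
eef_pos: [0.5103, 0.0116, 0.4126]
eef_rot: [-0.001, 0.725, -0.688, 0.002]
wrist_force: [0.4, 0.3, -2.2]
opening: 0.183
```

```bash
python3 - <<'E'
from h import *
o=ctrl.get_obs();print(o['eef_pos'],o['opening'],o['wrist_force'],o['torque'])
togo((.464,-.201,.41),np.radians(-137))
a=cam('scene')['color'][100:280,180:410];b=cam('side')['color'][120:300,250:430]
cv2.imwrite('pics/g3.png',cv2.resize(np.hstack([a,b]),None,fx=1.9,fy=1.9,interpolation=2))
E
```

```text
[0.51026721 0.0116256  0.41264927] 0.1825317701436919 [ 0.40802163  0.29436086 -2.19508611] [ 0.0093934   0.00868448 -0.06114065]
pos [0.5103 0.0116 0.4126] yaw -87.0 tilt 0.26
shift in current tool cm [20.99  5.73  0.26] turn deg [-0.27  0.05 50.  ] | shift in target axes [ 17.88 -12.4    0.26]
```

View pics/g3.png

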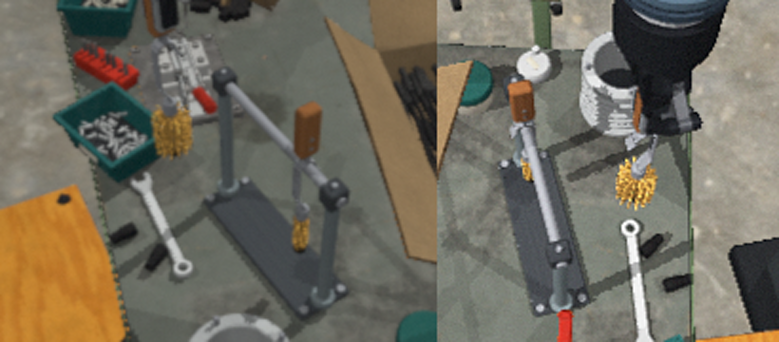

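move_arm(rows="3 0.82 0 0 0 0 0; 3 0.82 0 0 0 0 0; 3 0.82 0 0 0 0 0; 3 0.82 0 0 0 0 0; 3 0.82 0 0 0 0 0; 3 0.82 0 0 0 0 0; 3 0.81 0 0 0 0 0; 0 0 0 0 0 6.25 0; 0 0 0 0 0 6.25 0; 0 0 0 0 0 6.25 0; 0 0 0 0 0 6.25 0; 0 0 0 0 0 6.25 0; 0 0 0 0 0 6.25 0; 0 0 0 0 0 6.25 0; 0 0 0 0 0 6.25 0; 0 0 0 0 0 0 0; 0 0 0 0 0 0 0")

```text
time_s: 9.15
eef_pos: [0.4633, -0.2007, 0.4087]
eef_rot: [-0.001, -0.368, 0.93, 0.001]
wrist_force: [-0.2, -0.3, -1.8]
opening: 0.183
```

```bash
python3 - <<'E'
from h import *
o=ctrl.get_obs();print(o['opening'],o['wrist_force'],o['torque'])
togo((.464,-.201,.41),np.radians(-137))
cs=cam('scene');cd=cam('side');a=cs['color'];b=cd['color'];p=pose()[0]
for c in(cs,cd):
  for z in (0,.009,.058,.1):
    # expected circle r 19 at nose heights
    th=np.linspace(0,6.28,40);r=.019 if z in(.009,.058) else .007
    P=np.c_[p[0]+r*np.cos(th),p[1]+r*np.sin(th),np.full(40,p[2]-.241+z)]
    cv2.polylines(c['color'],[np.round(proj(c,P)).astype(int)],True,(255,0,0),1)
  th=np.linspace(0,6.28,60);P=np.c_[.464+.038*np.cos(th),-.201+.038*np.sin(th),np.full(60,.1)]
  cv2.polylines(c['color'],[np.round(proj(c,P)).astype(int)],True,(0,0,255),1)
print(ctrl.look_for('scene','brush')[:2])
a=a[200:360,220:380];b=b[80:240,270:430]
cv2.imwrite('pics/g4.png',cv2.resize(np.hstack([a,b]),None,fx=2.5,fy=2.5,interpolation=2))
E
```

```text
0.18329006104381373 [-0.18562168 -0.31081636 -1.76055596] [ 0.00379627 -0.04650258 -0.00657609]
pos [ 0.4633 -0.2007  0.4087] yaw -136.84 tilt 0.16
shift in current tool cm [-0.03 -0.07 -0.13] turn deg [ 0.16 -0.03  0.16] | shift in target axes [-0.03 -0.07 -0.13]
[{'bbox': [291.3, 185.8, 314.6, 273.0], 'confidence': 0.89}]
```

View pics/g4.png

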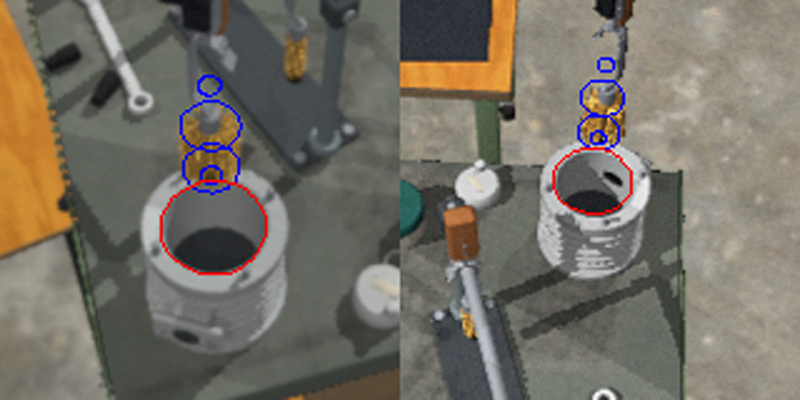

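```bash
python3 - <<'E'
from h import *
# reconstruct w1 camera: pose at that time: use relation of current wrist cam to tcp
w=cam('wrist');K,R,t=KRt(w);p,Rt=pose()
X=Rt.as_matrix(); Rc=R@X; C=Rt.inv().apply(-R.T@t-p)
p1=np.array([.5744,-.0924,.4485]);R1=Ro.from_quat([.726,-.688,0,0]).as_matrix()
Rw=Rc@R1.T;o=p1+R1@C
cc=np.array([.464,-.201])
for u in[(250,350),(300,337),(340,310),(365,275),(200,335)]:
    uv=W(*u);d=Rw.T@np.linalg.inv(K)@np.array([*uv,1])
    a=d[:2]@d[:2];b=2*(o[:2]-cc)@d[:2];k=(o[:2]-cc)@(o[:2]-cc)-.038**2
    s=(-b+np.sqrt(b*b-4*a*k))/2/a;print((o+s*d).round(4))
E
```

```text
[ 0.4261 -0.2036  0.0284]
[ 0.431  -0.2198  0.0271]
[ 0.4415 -0.2316  0.0276]
[ 0.4546 -0.2378  0.0288]
[ 0.4284 -0.1877  0.0236]
```

move_arm(rows="0 0 2 0 0 0 0; 0 0 2 0 0 0 0; 0 0 2 0 0 0 0; 0 0 1.5 0 0 0 0; 0 0 1.3 0 0 0 0; 0 0 0 0 0 0 0; 0 0 0 0 0 0 0")

```text
time_s: 10.05
eef_pos: [0.4638, -0.2011, 0.3227]
eef_rot: [0.0, -0.367, 0.93, -0.0]
wrist_force: [0.5, 0.6, -0.7]
opening: 0.177
```

move_arm(rows="0 0 0.8 0 0 0 0; 0 0 0.8 0 0 0 0; 0 0 0.8 0 0 0 0; 0 0 0.6 0 0 0 0; 0 0 0.4 0 0 0 0; 0 0 0.3 0 0 0 0; 0 0 0 0 0 0 0; 0 0 0 0 0 0 0")

```text
time_s: 10.85
eef_pos: [0.4638, -0.201, 0.2855]
eef_rot: [0.0, -0.366, 0.93, -0.0]
wrist_force: [0.3, -0.4, -1.6]
opening: 0.177
```

move_arm(rows="0 0 0.2 0 0 0 0; 0 0 0.1 0 0 0 0; 0 0 0 0 0 0 0")

```text
time_s: 11.15
eef_pos: [0.4636, -0.2009, 0.2823]
eef_rot: [-0.0, -0.366, 0.93, 0.0]
wrist_force: [0.1, 0.3, -2.0]
opening: 0.179
```

move_arm(rows="0 0 0.1 0 0 0 0; 0 0 0.1 0 0 0 0; 0 0 0 0 0 0 0")

```text
time_s: 11.45
eef_pos: [0.4636, -0.2009, 0.2802]
eef_rot: [-0.0, -0.366, 0.93, 0.0]
wrist_force: [-0.5, -0.6, -0.9]
opening: 0.18
```

move_arm(rows="0 0 0.1 0 0 0 0; 0 0 0.1 0 0 0 0; 0 0 0.1 0 0 0 0; 0 0 0 0 0 0 0")

```text
time_s: 11.85
eef_pos: [0.4636, -0.2009, 0.2772]
eef_rot: [-0.0, -0.366, 0.93, 0.0]
wrist_force: [-0.0, -0.9, -1.9]
opening: 0.18
```

move_arm(rows="0 0 0.1 0 0 0 0; 0 0 0.1 0 0 0 0; 0 0 0 0 0 0 0")

```text
time_s: 12.15
eef_pos: [0.464, -0.2012, 0.2764]
eef_rot: [0.0, -0.366, 0.93, -0.0]
wrist_force: [-1.5, 0.4, 4.8]
opening: 0.181
```

move_arm(rows="0 0 0.1 0 0 0 0; 0 0 0.1 0 0 0 0; 0 0 0 0 0 0 0")

```text
time_s: 12.45
eef_pos: [0.4642, -0.2013, 0.2753]
eef_rot: [0.0, -0.367, 0.93, -0.001]
wrist_force: [-1.4, 2.2, 10.0]
opening: 0.181
```

move_arm(rows="0 0 -0.4 0 0 0 0; 0 0 -0.6 0 0 0 0; 0 0 -0.8 0 0 0 0; 0 0 -0.6 0 0 0 0; 0.4 0 0 0 0 0 0; 0.4 0 0 0 0 0 0; 0.4 0 0 0 0 0 0; 0.2 0 0 0 0 0 0; 0 0 0 0 0 0 0; 0 0 0 0 0 0 0")

```text
time_s: 13.45
eef_pos: [0.4533, -0.2105, 0.2972]
eef_rot: [-0.0, -0.366, 0.93, 0.0]
wrist_force: [0.5, 0.4, -1.2]
opening: 0.177
```

```bash
cat >> h.py <<'E'
def st():
    o=ctrl.get_obs();p,R=pose();d=np.array([np.cos(np.radians(-137)),np.sin(np.radians(-137))])
    f=np.array(o['wrist_force'])
    print('t',round(o['time_s'],2),'out',((p[:2]-[.464,-.201])@d).round(4),'perp',np.round(np.cross(d,p[:2]-[.464,-.201]),4),'z',p[2].round(4),'F out',(f[:2]@d).round(2),'Fz',f[2].round(2),'tau',np.round(R.inv().apply(o['torque']),3),'rv',np.degrees((R.inv()*downrot(np.radians(-137))).as_rotvec()).round(2))
E
python3 - <<'E'
from h import *
st()
E
```

```text
t 13.45 out 0.0143 perp -0.0003 z 0.2972 F out -0.62 Fz -1.16 tau [ 0.034 -0.049  0.003] rv [ 0.02  0.   -0.02]
```

move_arm(rows="0.1 0 0 0 0 0 0; 0.1 0 0 0 0 0 0; 0.1 0 0 0 0 0 0; 0 0 0 0 0 0 0")

```text
time_s: 13.85
eef_pos: [0.4512, -0.2126, 0.2974]
eef_rot: [0.0, -0.366, 0.93, -0.0]
wrist_force: [0.4, 0.4, -1.2]
opening: 0.18
```

```bash
python3 -c "
from h import *
st()"
```

```text
t 13.85 out 0.0173 perp -0.0003 z 0.2974 F out -0.6 Fz -1.17 tau [ 0.03   0.009 -0.066] rv [-0.    0.   -0.01]
```

move_arm(rows="0.1 0 0 0 0 0 0; 0.1 0 0 0 0 0 0; 0 0 0 0 0 0 0; 0 0 0 0 0 0 0")

```text
time_s: 14.25
eef_pos: [0.4502, -0.2135, 0.2975]
eef_rot: [0.001, -0.366, 0.93, 0.0]
wrist_force: [3.9, 2.9, -0.3]
opening: 0.181
```

```bash
python3 -c "
from h import *
st()"
```

```text
t 14.25 out 0.0186 perp -0.0003 z 0.2975 F out -4.83 Fz -0.28 tau [-0.044 -1.546  0.01 ] rv [-0.02  0.09 -0.  ]
```

move_arm(rows="0.05 0 -0.2 0 0 0 0; 0 0 -0.4 0 0 0 0; 0 0 -0.4 0 0 0 0; 0 0 -0.4 0 0 0 0; 0 0 -0.3 0 0 0 0; 0 0 0 0 0 0 0; 0 0 0 0 0 0 0")

```text
time_s: 14.95
eef_pos: [0.4498, -0.2136, 0.3144]
eef_rot: [0.001, -0.367, 0.93, 0.001]
wrist_force: [4.4, 4.0, -0.0]
opening: 0.18
```

```bash
python3 - <<'E'
from h import *
st()
a=cam('scene')['color'][180:360,220:400];b=cam('side')['color'][80:260,270:450]
cv2.imwrite('pics/g5.png',cv2.resize(np.hstack([a,b]),None,fx=2.2,fy=2.2,interpolation=2))
E
```

```text
t 14.95 out 0.019 perp -0.0005 z 0.3144 F out -5.97 Fz -0.04 tau [-0.276 -1.721  0.024] rv [0.03 0.1  0.01]
```

View pics/g5.png

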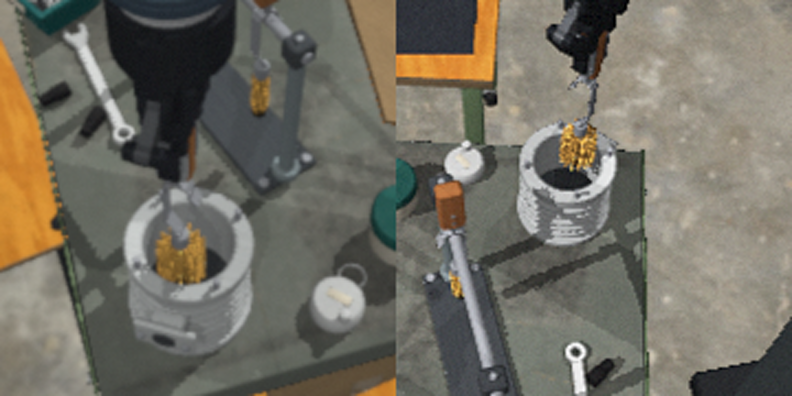

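```bash
python3 - <<'E'
from h import *
out=[]
cs=cam('scene');cd=cam('side');p=pose()[0]
for dz in(.241,.247):
 for c,a in((cs,(220,240)),(cd,(100,300))):
  im=c['color'].copy()
  for z in (.009,.0335,.058):
    th=np.linspace(0,6.28,40);r=.019
    P=np.c_[p[0]+r*np.cos(th),p[1]+r*np.sin(th),np.full(40,p[2]-dz+z)]
    cv2.polylines(im,[np.round(proj(c,P)*1).astype(int)],True,(255,0,0),1)
  th=np.linspace(0,6.28,60);P=np.c_[.464+.038*np.cos(th),-.201+.038*np.sin(th),np.full(60,.1)]
  cv2.polylines(im,[np.round(proj(c,P)).astype(int)],True,(0,0,255),1)
  out.append(cv2.resize(im[a[0]:a[0]+100,a[1]:a[1]+130],(390,300),interpolation=0))
cv2.imwrite('pics/o2.png',np.vstack([np.hstack(out[:2]),np.hstack(out[2:])]))
E
```

```text
(no output)
```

View pics/o2.png

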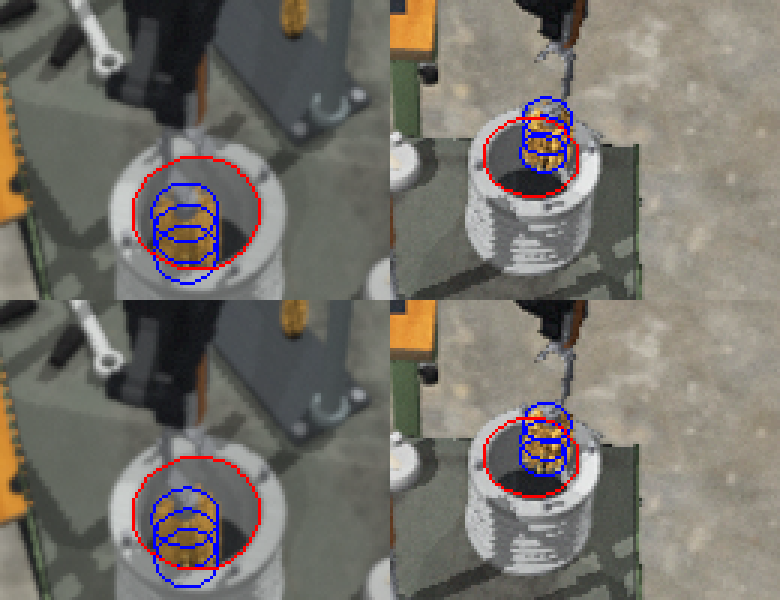

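move_arm(rows="0 0 -0.3 0 0 0 0; 0 0 0 0 0 0 0; 0 0 0 0 0 0 0; 0 0 0.4 0 0 0 0; 0 0 0.5 0 0 0 0; 0 0 0.5 0 0 0 0; 0 0 0.5 0 0 0 0; 0 0 0.5 0 0 0 0; 0 0 0.5 0 0 0 0; 0 0 0 0 0 0 0")

```text
time_s: 16.15
eef_pos: [0.4502, -0.2138, 0.2883]
eef_rot: [0.001, -0.367, 0.93, -0.0]
wrist_force: [5.5, 3.1, -3.8]
opening: 0.181
```

```bash
python3 -c "
from h import *
st()"
```

```text
t 16.15 out 0.0188 perp -0.0 z 0.2883 F out -6.15 Fz -3.79 tau [ 0.421 -1.948 -0.051] rv [-0.06  0.13  0.  ]
```

move_arm(rows="0 0 0.3 0 0 0 0; 0 0 0.3 0 0 0 0; 0 0 0.2 0 0 0 0; 0 0 0 0 0 0 0")

```text
time_s: 16.55
eef_pos: [0.4504, -0.2139, 0.2808]
eef_rot: [0.001, -0.367, 0.93, -0.0]
wrist_force: [5.3, 3.7, -0.2]
opening: 0.175
```

```bash
python3 -c "
from h import *
st()"
```

```text
t 16.55 out 0.0188 perp 0.0001 z 0.2808 F out -6.36 Fz -0.15 tau [ 0.254 -1.927 -0.025] rv [-0.09  0.14  0.  ]
```

move_arm(rows="0 0 0.1 0 0 0 0; 0 0 0.1 0 0 0 0; 0 0 0 0 0 0 0")

```text
time_s: 16.85
eef_pos: [0.4504, -0.2139, 0.2791]
eef_rot: [0.001, -0.367, 0.93, -0.0]
wrist_force: [5.4, 4.2, 0.9]
opening: 0.178
```

move_arm(rows="0 0 0.1 0 0 0 0; 0 0 0.1 0 0 0 0; 0 0 0 0 0 0 0")

```text
time_s: 17.15
eef_pos: [0.4504, -0.214, 0.2771]
eef_rot: [0.001, -0.367, 0.93, -0.0]
wrist_force: [5.7, 4.0, 1.3]
opening: 0.181
```

```bash
python3 -c "
from h import *
st()"
```

```text
t 17.15 out 0.0188 perp 0.0002 z 0.2771 F out -6.89 Fz 1.33 tau [ 0.093 -1.883 -0.032] rv [-0.11  0.14  0.  ]
```

move_arm(rows="0 0 0.1 0 0 0 0; 0 0 0 0 0 0 0")

```text
time_s: 17.35
eef_pos: [0.4505, -0.214, 0.2761]
eef_rot: [0.001, -0.367, 0.93, -0.001]
wrist_force: [5.3, 3.9, 0.3]
opening: 0.181
```

move_arm(rows="0 0 0.1 0 0 0 0; 0 0 0 0 0 0 0; 0 0 0 0 0 0 0")

```text
time_s: 17.65
eef_pos: [0.4505, -0.214, 0.2754]
eef_rot: [0.002, -0.367, 0.93, -0.001]
wrist_force: [5.2, 3.6, 2.2]
opening: 0.181
```

move_arm(rows="0 0 0.1 0 0 0 0; 0 0 0 0 0 0 0; 0 0 0 0 0 0 0")

```text
time_s: 17.95
eef_pos: [0.4507, -0.2142, 0.2753]
eef_rot: [0.002, -0.367, 0.93, -0.001]
wrist_force: [3.5, 5.3, 8.7]
opening: 0.181
```

```bash
python3 -c "
from h import *
st()"
```

```text
t 17.95 out 0.0187 perp 0.0006 z 0.2753 F out -6.15 Fz 8.75 tau [-0.474 -1.783 -0.037] rv [-0.17  0.14  0.  ]
```

move_arm(rows="0 0 -0.3 0 0 0 0; 0 0 -0.4 0 0 0 0; 0 0 -0.5 0 0 0 0; 0 0 -0.5 0 0 0 0; 0 0 -0.5 0 0 0 0; 0 0 -0.5 0 0 0 0; 0 0 -0.5 0 0 0 0; 0 0 -0.5 0 0 0 0; 0 0 -0.5 0 0 0 0; 0 0 0 0 0 0 0; 0 0 0 0 0 0 0")

```text
time_s: 19.05
eef_pos: [0.4498, -0.2136, 0.3157]
eef_rot: [0.001, -0.367, 0.93, 0.0]
wrist_force: [3.5, 4.6, 1.5]
opening: 0.184
```

```bash
python3 - <<'E'
from h import *
st()
out=[]
cs=cam('scene');cd=cam('side');p=pose()[0]
for c,a in((cs,(220,240)),(cd,(100,300))):
  out.append(cv2.resize(c['color'][a[0]:a[0]+100,a[1]:a[1]+130],(390,300),interpolation=2))
cv2.imwrite('pics/o3.png',np.hstack(out))
E
```

```text
t 19.05 out 0.019 perp -0.0004 z 0.3157 F out -5.72 Fz 1.5 tau [-0.407 -1.675 -0.008] rv [0.01 0.11 0.  ]
```

View pics/o3.png

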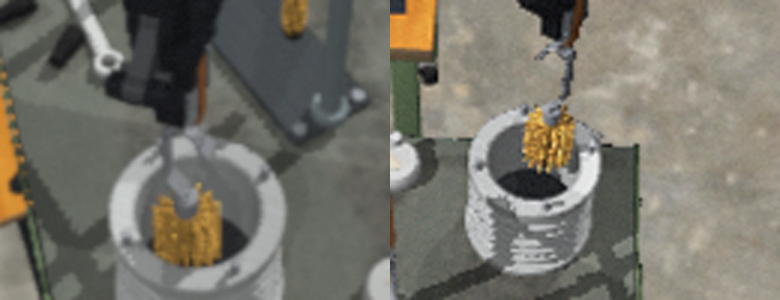

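move_arm(rows="0 0 0.4 0 0 0 0; 0 0 0 0 0 0 0; -0.5 0 0 0 0 0 0; -0.7 0 0 0 0 0 0; -0.7 0 0 0 0 0 0; 0 0 -1 0 0 0 0; 0 0 -2 0 0 0 0; 0 0 -2 0 0 0 0; 0 0 -2 0 0 0 0; 0 0 -2 0 0 0 0; 0 0 -1 0 0 0 0; 0 0 0 0 0 -6.25 0; 0 0 0 0 0 -6.25 0; 0 0 0 0 0 -6.25 0; 0 0 0 0 0 -6.25 0; 0 0 0 0 0 -6.25 0; 0 0 0 0 0 -6.25 0; 0 0 0 0 0 -6.25 0; 0 0 0 0 0 -6.25 0; 0 0 0 0 0 0 0")

```text
time_s: 21.15
eef_pos: [0.4632, -0.2013, 0.4113]
eef_rot: [0.0, 0.726, -0.688, -0.0]
wrist_force: [0.7, -0.3, -1.0]
opening: 0.178
```

```bash
python3 - <<'E'
from h import *
o=ctrl.get_obs();print(o['opening'],o['wrist_force'])
togo((.5103,.0120,.411),np.radians(-87))
out=[]
cs=cam('scene');cd=cam('side');p=pose()[0]
for c,a in((cs,(150,230)),(cd,(80,280))):
  for z in (.009,.058,.14):
    th=np.linspace(0,6.28,40);r=.019 if z<.1 else .006
    P=np.c_[p[0]+r*np.cos(th),p[1]+r*np.sin(th),np.full(40,p[2]-.241+z)]
    cv2.polylines(c['color'],[np.round(proj(c,P)*1).astype(int)],True,(255,0,0),1)
  out.append(cv2.resize(c['color'][a[0]:a[0]+150,a[1]:a[1]+130],(390,450),interpolation=2))
cv2.imwrite('pics/o4.png',np.hstack(out))
E
```

```text
0.1783128124574932 [ 0.74727651 -0.31458636 -0.95990635]
pos [ 0.4632 -0.2013  0.4113] yaw -86.95 tilt 0.03
shift in current tool cm [-2.105e+01 -5.840e+00  2.000e-02] turn deg [0.03 0.   0.05] | shift in target axes [-21.05  -5.82   0.03]
```

View pics/o4.png

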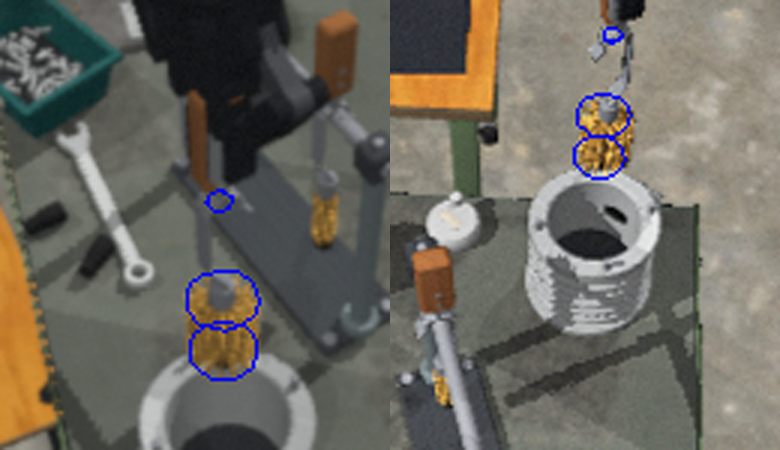

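move_arm(rows="-3 -0.83 0 0 0 0 0; -3 -0.83 0 0 0 0 0; -3 -0.83 0 0 0 0 0; -3 -0.83 0 0 0 0 0; -3 -0.83 0 0 0 0 0; -3 -0.83 0 0 0 0 0; -3 -0.83 0 0 0 0 0; 0 0 0 0 0 0 0; 0 0 2 0 0 0 0; 0 0 2.5 0 0 0 0; 0 0 2.5 0 0 0 0; 0 0 2 0 0 0 0; 0 0 0 0 0 0 0; 0 0 0 0 0 0 0")

```text
time_s: 22.65
eef_pos: [0.5104, 0.011, 0.3217]
eef_rot: [0.0, 0.725, -0.689, -0.0]
wrist_force: [0.5, -0.3, -1.7]
opening: 0.178
```

```bash
python3 - <<'E'
from h import *
o=ctrl.get_obs();print(o['opening'],o['wrist_force'])
togo((.6030,.0166,.321),np.radians(-87))
a=cam('scene')['color'][100:280,180:410];b=cam('side')['color'][120:300,250:430]
cv2.imwrite('pics/g6.png',cv2.resize(np.hstack([a,b]),None,fx=1.9,fy=1.9,interpolation=2))
E
```

```text
0.1782843773710592 [ 0.50991387 -0.28126518 -1.69116129]
pos [0.5104 0.011  0.3217] yaw -87.09 tilt 0.02
shift in current tool cm [-0.09 -9.28  0.07] turn deg [ 0.02 -0.01 -0.09] | shift in target axes [-0.08 -9.28  0.07]
```

View pics/g6.png

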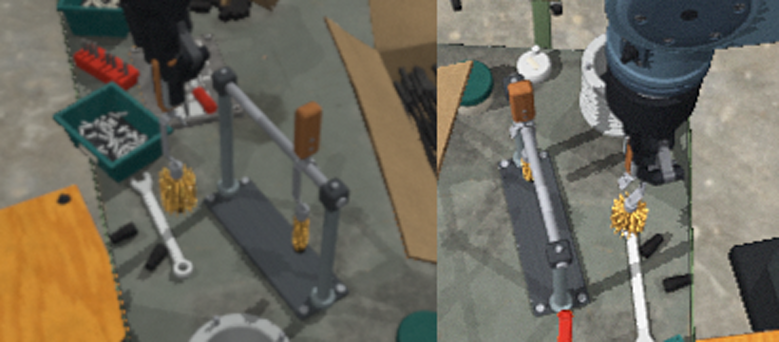

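move_arm(rows="-0.1 -1.5 0 0 0 0 0; 0 -2 0 0 0 0 0; 0 -2 0 0 0 0 0; 0 -1.5 0 0 0 0 0; 0 -1.2 0 0 0 0 0; 0 -1.1 0 0 0 0 0; 0 0 0 0 0 0 0; 0 0 0 0 0 0 0")

```text
time_s: 23.55
eef_pos: [0.6032, 0.0173, 0.3217]
eef_rot: [-0.0, 0.725, -0.688, 0.0]
wrist_force: [-1.1, 0.7, -2.1]
opening: 0.18
```

```bash
python3 - <<'E'
from h import *
o=ctrl.get_obs();print(o['opening'],o['wrist_force'],o['torque'])
togo((.6030,.0166,.321),np.radians(-87))
a=cam('scene')['color'][100:280,230:410];b=cam('side')['color'][120:300,250:430]
cv2.imwrite('pics/g7.png',cv2.resize(np.hstack([a,b]),None,fx=2.2,fy=2.2,interpolation=2))
E
```

```text
0.17975336032719733 [-1.07536639  0.65272506 -2.05302379] [ 0.00608205  0.01303281 -0.00034246]
pos [0.6032 0.0173 0.3217] yaw -87.01 tilt 0.02
shift in current tool cm [0.07 0.02 0.07] turn deg [-0.02 -0.01 -0.01] | shift in target axes [0.07 0.02 0.07]
```

View pics/g7.png

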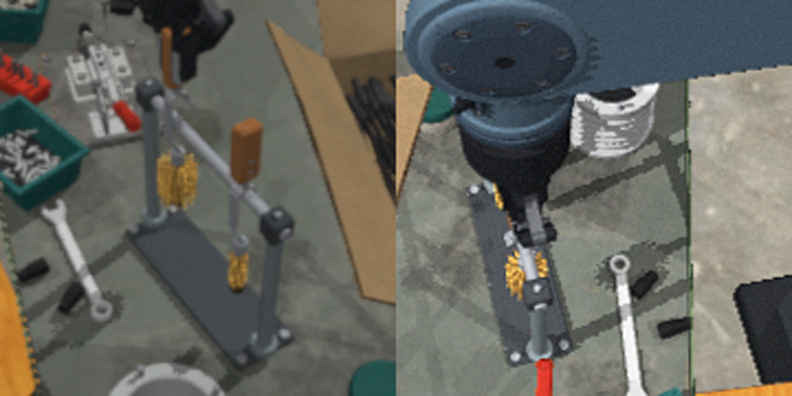

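Matches the picture after the lift. Lower 28 mm, then feel for the seat.

move_arm(rows="0 0 0.7 0 0 0 0; 0 0 0.8 0 0 0 0; 0 0 0.7 0 0 0 0; 0 0 0.5 0 0 0 0; 0 0 0 0 0 0 0")

```text
time_s: 24.15
eef_pos: [0.6026, 0.0174, 0.2929]
eef_rot: [0.001, 0.725, -0.688, -0.001]
wrist_force: [-1.0, -0.2, -0.9]
opening: 0.184
```

move_arm(rows="0 0 0.1 0 0 0 0; 0 0 0.1 0 0 0 0; 0 0 0 0 0 0 0")

```text
time_s: 24.45
eef_pos: [0.6033, 0.0173, 0.2925]
eef_rot: [-0.0, 0.725, -0.688, 0.0]
wrist_force: [-0.5, 0.7, -1.3]
opening: 0.18
```

move_arm(rows="0 0 0.1 0 0 0 0; 0 0 0.1 0 0 0 0; 0 0 0 0 0 0 0")

```text
time_s: 24.75
eef_pos: [0.6034, 0.0173, 0.2913]
eef_rot: [-0.0, 0.725, -0.688, 0.0]
wrist_force: [-1.0, 0.2, 4.3]
opening: 0.18
```

move_arm(rows="0 0 0.1 0 0 0 0; 0 0 0 0 0 0 0; 0 0 0 0 0 0 0")

```text
time_s: 25.05
eef_pos: [0.6034, 0.0173, 0.2912]
eef_rot: [-0.0, 0.725, -0.688, 0.001]
wrist_force: [-3.0, -0.1, 9.2]
opening: 0.177
```

Seated on the bar at the original height. Back off a hair, then release and look.

move_arm(rows="0 0 -0.1 0 0 0 0; 0 0 0 0 0 0 0; 0 0 0 0 0 0 0.25; 0 0 0 0 0 0 0.3; 0 0 0 0 0 0 0.4; 0 0 0 0 0 0 0.4; 0 0 0 0 0 0 0.4")

```text
time_s: 25.75
eef_pos: [0.6031, 0.0173, 0.2901]
eef_rot: [0.0, 0.725, -0.688, -0.0]
wrist_force: [-0.1, 0.0, 0.6]
opening: 0.401
```

```bash
python3 - <<'E'
from h import *
o=ctrl.get_obs();print(o['opening'],o['wrist_force'],o['torque'])
a=cam('scene')['color'][100:280,230:410];b=cam('side')['color'][120:300,250:430]
cv2.imwrite('pics/g8.png',cv2.resize(np.hstack([a,b]),None,fx=2.2,fy=2.2,interpolation=2))
cam('wrist','w8.png')
E
```

```text
0.4007957689843054 [-0.07566547  0.00407795  0.61459018] [0.02592505 0.02636272 0.02855721]
```

View pics/g8.png

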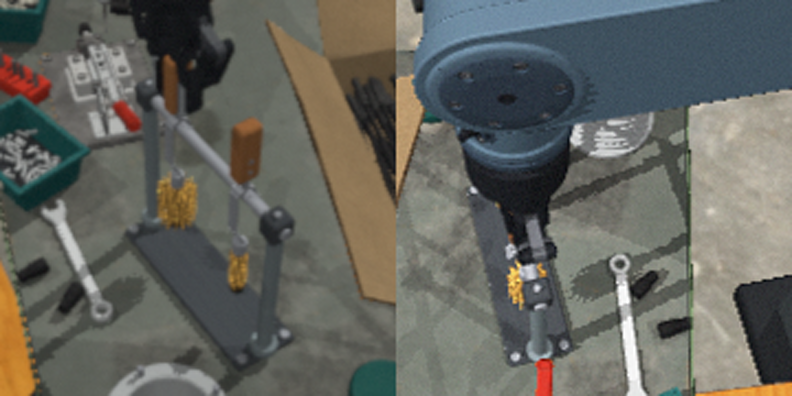

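View pics/w8.png

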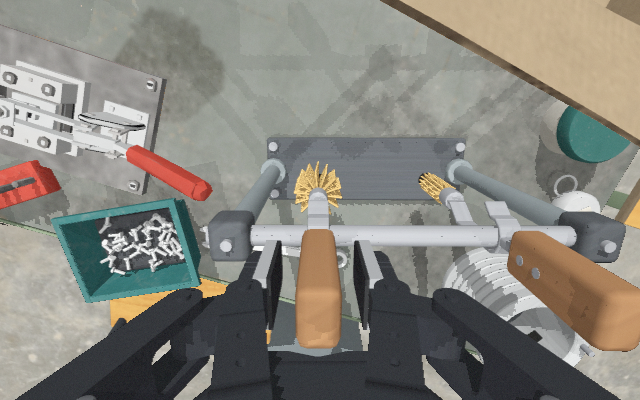

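Released and hanging; the handle stands free between the fingers. Withdraw upwards.

move_arm(rows="0 0 -0.6 0 0 0 0.4; 0 0 -1.2 0 0 0 0.4; 0 0 -2 0 0 0 0.4; 0 0 -2.5 0 0 0 0.4; 0 0 -3 0 0 0 0.4; 0 0 -3 0 0 0 0.4; 0 0 -2 0 0 0 0.4; 0 0 0 0 0 0 0.4; 0 0 0 0 0 0 0.4; 0 3 0 0 0 0 0.4; 0 4 0 0 0 0 0.4; 0 4 0 0 0 0 0.4; 0 4 0 0 0 0 0.4; 0 0 0 0 0 0 0.4; 0 0 0 0 0 0 0.4; 0 0 0 0 0 0 0.4; 0 0 0 0 0 0 0.4")

```text
time_s: 27.6
eef_pos: [0.4541, 0.0094, 0.4328]
eef_rot: [0.0, 0.725, -0.688, -0.0]
wrist_force: [0.3, 0.4, -0.4]
opening: 0.4
```

```bash
python3 - <<'E'
from h import *
a=cam('scene')['color'][100:280,230:410];b=cam('side')['color'][120:300,250:430]
a2=cam('scene')['color'][100:280,230:410]; print('motion',np.abs(a.astype(int)-a2).max(), np.abs(a.astype(int)-a2).mean())
cv2.imwrite('pics/g9.png',cv2.resize(np.hstack([a,b]),None,fx=2.2,fy=2.2,interpolation=2))
cam('wrist','w9.png');print(ctrl.get_obs()['time_s'])
E
```

```text
motion 13 1.0166666666666666
27.8
```

View pics/g9.png

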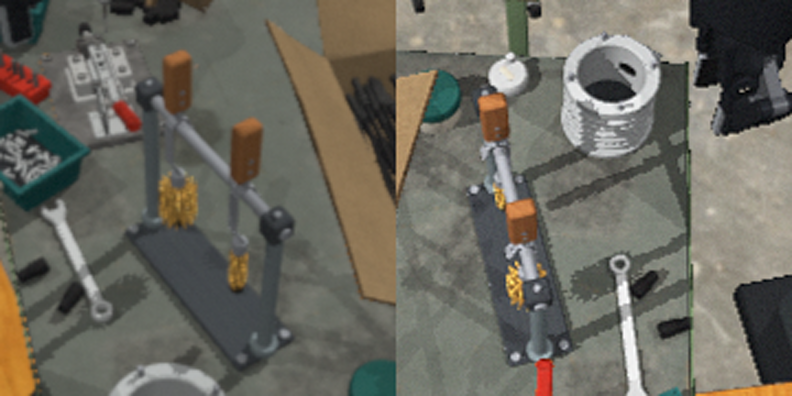

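View pics/w9.png

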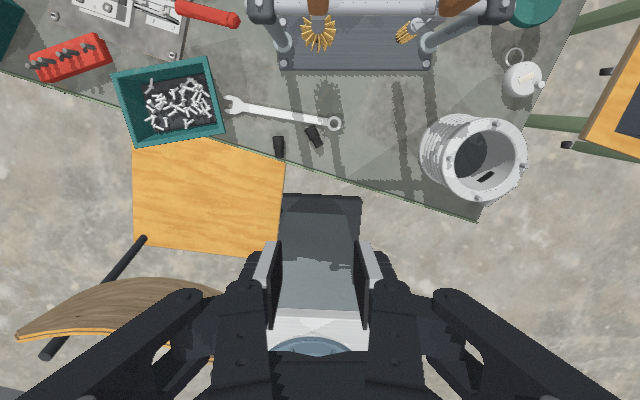

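Both brushes hang upright on the bar, as they did at the start. The gripper is clear and nothing is swinging, so I'm handing in.

```bash
python3 -c "
from bench import ctrl
print(ctrl.hand_in())"
```

```text
the job is handed in; nothing more can be done
None
```

The job is done and handed in at about 28 s of the 67 s allowed; no verdict was reported.

- **Finding the piston:** I took the thick brush off the bar and lowered it into the bore until it met the piston. The first touch was about 6 N, rising to about 11–12 N on the next 2 mm step.
- **Strokes:** With 5–7 N outward on the exhaust-flange wall and the tool within 0.2° of vertical, I stroked up, down to the piston and up again. The second touch was roughly 10 N including wall friction. In the pictures, about half of the bristles showed above the mouth on both up-strokes.
- **Hanging it back:** The hook met the bar at the same height as before, and I then let go.

**Last checks:** Both brushes hang upright on the bar in the scene and side pictures. Nothing was swinging between two successive pictures, and the gripper is well clear.

**What disagreed:**
- The second contact with the piston came about 1 mm lower than the first. Either the brush slipped slightly in the grip or the piston gave a little. That is well inside the 6 mm limit, and no vertical force reached 15 N in my readings.
- The picture put the crown about 8 mm lower than the height felt with the brush. I used the felt height for the strokes.

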